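Set the spring rate of a flat leaf on its setting plate

ROBOT

A 7-joint arm with a two-finger parallel gripper is mounted at the origin on a cart in front of the work surface, level with it; the furniture and walls round the work are solid. World frame = base frame: x ahead of the robot, y to its left, z up, the work surface at z = 0. Lengths are in m, angles in rad, forces in N, time in s.
With the tool pointing down it reaches from about 0.35 to 0.9 m from the base axis. Payload 8.1 kg.
Tool frame: the origin (TCP) lies between the finger pads; the fingertips stand 25 mm ahead of it and the grasp point (between the pads) lies 6 mm ahead of it (manip.nose_length is the distance from the TCP to the fingertips, in m); z points along the fingers, y is the line along which they close (so a half turn about z gives the same grasp; the last joint's range is limited). The gripper opens to 92 mm and grips with 3 to 60 N. Pads are 19 mm wide; open, the fingers measure 130 mm over their backs; the gripper's body (75 mm by 190 mm) begins 47 mm behind the grasp point.
Start: joints at [-1.242, 0.434, 0.025, 1.573, -0.012, 1.134, -0.075], TCP at [0.262, 0.568, 0.252] pointing down, gripper open.
Joint ranges: [-2.62, 2.62], [-0.44, 2.09], [-1.27, 1.32], [0.08, 2.57], [-1.32, 4.46], [0.12, 2], [-2.74, 2.74]. Speed limits (rad/s): [2.22, 2.22, 3.01, 3.01, 3.14, 3.14, 3.14].

INTERFACE

Orientations are given as a unit quaternion [w, x, y, z].
In Python, from workcell import manip gives the robot as it stands.
- The arm moves only by the tool arm_command, never from a script. Its argument "commands" is a list of rows, each an object of numbers: "hand": the closure, from -1 (fully open) to 1 (shut), so that 0 is half open; "dx", "dy", "dz": the shift along the tool's x, y, z normalised to -1 to 1, where 1 is 0.2 m; "rx", "ry", "rz": the turn, a rotation vector about the tool's x, y, z normalised to -1 to 1, where 1 is pi rad. In form: [{"hand": .., "dx": .., "dy": .., "dz": .., "rx": .., "ry": .., "rz": ..}, ...]. A call has 1 to 5 rows; each row is the pose to reach, as a shift and turn from the pose commanded when the call began, along the tool's axes at that moment, turning the shorter way round; what a row does not reach only later rows make up. A row lasts 1/10 s, in which the tool goes at most 50 mm and 8.59 degrees, less where a joint would pass 70% of its speed; a pose out of reach is approached as far as the arm can. A call with a number of a shift or a turn outside -1 to 1 is refused whole. A call with a gripper value outside its range is refused whole. The fingers move at their own pace and stop on an object; "squeeze" is the grip in N (left out, the last holds). Time passes only in rows, so rows that repeat a pose let the fingers close. It gives the time, the measured TCP pose, the force, the opening and the grip force at its end, in the units of the state.
- manip.sense(): the state, without advancing time (a new reading comes with each control period).
- manip.camera(name): name is "scene" or "side" or "wrist"; returns a dict with "color" (384x512x3 uint8, red, green, blue), "fx", "fy", "cx", "cy" (pixels), "origin" and "rotation" of the camera in the world. Camera axes: x right, y down, z forward; pixel columns grow to the right and rows downward; lengths in m; the calibration is good to about 2 mm. A picture is of the moment at which its call begins. There is no depth.
- manip.close_job(): hands the job in; it is judged then, once.
The state is a dict: "t": time; "q": joint angles; "joint_velocities": joint speeds; "tau": joint torques, N m; "ee_pos": TCP position; "tool_rot": TCP orientation; "ft_force": force on the tool from outside, world axes, zero at the start; "torque": the same for the moment, N m; "opening": finger opening in m; "grasp_force": force on a finger pad.
Only numpy, scipy, OpenCV 4.12 (cv2) and the standard library are available. Lean on these libraries where they do the work, as an engineer would, in place of code of your own. Each camera call takes 0.05 s, during which the arm holds its last target. There are 200 camera calls.

TASK

The flat leaf spring on the sloping setting plate has come back too soft: pressed at its red mid-span mark with about 6 N, its dial indicator should stand in the green, 4 to 6 mm. Press it there with your closed fingertips as found, about 6 N held for a second, and judge from the reading how far it is out; then slide the bridge under the leaf by its knurled post, away from the clamp, to stiffen it, and press again with the same 6 N for a second to show the needle in the green. Leave the bridge at that setting and the leaf free, never load the leaf with more than 12 N, and do not disturb the things lying about.

Things in the scene. Friction and masses are not known exactly. Their poses are not given: they have to be found in the camera images.
- plate: bare aluminium setting plate, 130 x 200 x 10 mm, on a fixed grey stand, its face sloped 30 deg towards the robot. Origin: middle of its upper face; x up the slope (away from the robot), y along the leaf to the clamp (robot's left), z square out of the face. Dark clamp block at y 60 to 92, x -17 to 17, 43 mm high, holds the leaf's left end; a rail for the bridge runs along y at x -36 mm
- lamp (a point): middle of a lamp bar, 26 mm wide, 100 mm long along plate y, 0.18 m almost straight above the leaf's middle, on a stem from the plate's upper edge (plate x 100, y 12, z 180 mm). A vertical tool strikes it: come square to the plate, along its -z, tilted about 30 deg, the gripper's wide side along the leaf
- dial_centre (a point): centre of the dial indicator's face, which looks out along plate z: 50 mm dia, plate x 0, y -58, z 43 to 67 mm, on a pillar at x 44 mm, 72 mm high. Its plunger rests on the leaf's free end from above. White face, ticks each mm, longer each 5 mm; the red needle points upslope at 0 and turns clockwise 17 deg for each mm; green sector 4 to 6 mm
- indicator (a joint): the dial's reading: how far the leaf's free end is pressed down, in m, 0 to 0.020; up to 0.001 at rest. It is in proportion to the force. As found it is about 9 to 14 mm at 6 N
- leaf: spring-steel leaf, grey strip 16 mm wide (plate x -8 to 8 mm), 130 mm free, along -y from the clamp, its upper face 30 mm above the plate at rest. Origin: on its upper face where it leaves the clamp. How far it sits in the clamp differs by a few mm. Pressed, it bends towards the plate and springs back
- leaf_mark (a point): middle of the red line across the leaf's upper face, mid-span, 65 mm from the clamp: press here (within 8 mm along the leaf), along -z of plate. Moves with the leaf; its y axis points along the leaf to the clamp. Pressed, it sinks by about 0.4 of the dial's reading (2 mm when the dial shows 5)
- bridge (a joint): place of the sliding bridge on its rail, in m: 0 near the clamp to 0.044 towards the free end (along -y of plate). Slides against 2.5 N, stays where left. Further from the clamp is stiffer: at 6 N the reading falls about 0.31 mm for each mm of slide on average from the start to the green
- bridge_post (a point): centre of the top of the bridge's dark knurled post, 17 mm dia, square to the plate, its top 44 mm above the plate; the upper 25 mm stands free above the brass block. It stands 42 mm downslope of the leaf's middle line. Pinch it or push it along the rail
- bridge_roller (a point): point level with the resting leaf's upper face, over the bridge's steel roller, which carries the leaf from below; 42 mm upslope of the post
- screwdriver: small black-handled screwdriver, 132 mm, lying in front of the stand; bystander
- v_block: grey hardened V-block, 50 x 40 mm, 30 mm high, right of the stand; bystander
- brass_plug: turned brass plug, 23 mm dia, 40 mm high, standing left of the stand; bystander

How it is judged:
On the way, in this order (a step that is already met when the one before it is completed fails the run):
1. leaf pressed as found at its red mark (within 8 mm along the leaf) by the fingertips with 4.5 to 7.5 N for 0.5 s, reading beyond the green (contact force between the fingers and leaf between 4.5 and 7.5 N and y of the grasp point in the frame of leaf_mark between -0.008 and 0.008 m and value of joint indicator above 0.0065 m), for 0.5 s.
2. after the bridge has been moved, leaf pressed again at the mark with 4.5 to 7.5 N for 0.5 s, reading in the green (4 to 6 mm) (contact force between the fingers and leaf between 4.5 and 7.5 N and y of the grasp point in the frame of leaf_mark between -0.008 and 0.008 m and value of joint indicator between 0.004 and 0.006 m), for 0.5 s.
At the end, for the whole second after the job is handed in: the leaf is free and has sprung back (reading under 1.5 mm), and the bridge still stands at a setting that gives the green reading: its roller 15 to 40 mm from the red mark, on the clamp side (value of joint indicator below 0.0015 m and y of bridge_roller in the frame of leaf_mark between 0.015 and 0.04 m and contact force between the fingers and leaf below 0.1 N); the robot touches nothing.
It fails at once if leaf loaded with more than 12 N (contact force between any of the fingers, the arm and leaf above 12 N).
It fails at once if a bystander (screwdriver, V-block, brass plug) moved more than 30 mm (distance of any of screwdriver, v_block, brass_plug from where it was at the start of the episode above 0.03 m).
It also fails if it takes over 54 s, if anything falls off the work surface, if the arm or the gripper's body presses on something with over 40 N, if the wrist force passes 120 N, or if a joint passes its speed limit or range.

## Working session

There is one attempt and no reset: what is moved stays moved. The work goes in short steps, Python scripts to look and compute and a tool call to move; the robot and the scene stay as the last step left them, time stands still between calls to the robot, and variables do not carry over. Pictures are saved under pics/ and viewed, at most 10 in all, crops included, and the job is handed in when it is done.

Besides the shell and the picture viewer there is one more tool, called after ">>>" as name([rows], argument=value, ...), one row to a line, values as JSON. arm_command: Moves the arm, as the interface text tells. Scaled input: -1 to 1 covers 0.2 m each way for a shift and pi rad each way for a turn. Its arguments: {"type":"object","properties":{"commands":{"type":"array"},"squeeze":{"type":"number"}},"required":["commands"]}

```bash
ls; mkdir -p pics; python3 - <<'E'
from workcell import manip
import cv2, numpy as np
ims=[]
for n in ["scene","side"]:
    c=manip.camera(n); cv2.imwrite(f"pics/{n}0.png",c["color"][:,:,::-1])
    print(n,c["fx"],c["fy"],c["cx"],c["cy"],c["origin"],np.round(c["rotation"],4).tolist())
    np.savez(f"pics/{n}0.npz",**c)
s=manip.sense(); print(s, manip.nose_length)
E
```

```text
pics
scene 383.08367643010075 383.08367643010075 254.5049163263577 188.7005726166464 [-0.03427383 -0.3105771   0.95208958] [-0.3065, 0.8204, -0.4507, 0.1728]
side 452.81463281546274 452.81463281546274 251.2113201681688 190.61798729619258 [0.12042882 1.17374824 0.71292984] [0.0922, -0.152, 0.8191, -0.5455]
{'t': 0.1, 'q': array([-1.24161627,  0.4351612 ,  0.02496762,  1.57400069, -0.01158306,
        1.13399928, -0.07512988]), 'joint_velocities': array([ 0.00047826, -0.00160489,  0.00081207, -0.00169152, -0.00065347,
       -0.00158572,  0.00024684]), 'tau': array([ 2.70479781e-03, -6.69121385e+01,  9.87839699e-01, -3.15151191e+01,
       -6.05688477e-02,  3.73449514e-02,  3.21705568e-05]), 'ee_pos': array([0.26142543, 0.5672342 , 0.25102055]), 'tool_rot': array([-8.21330666e-05,  2.14259136e-01,  9.76776595e-01, -7.07181927e-04]), 'ft_force': array([0.33565547, 0.01953578, 0.1213989 ]), 'torque': array([-0.00350906,  0.0157238 , -0.00917775]), 'grasp_force': 0.0, 'opening': 0.09165114846213522} 0.025
```

View pics/scene0.png

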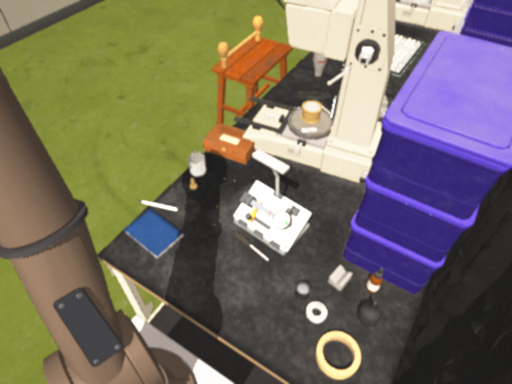

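View pics/side0.png

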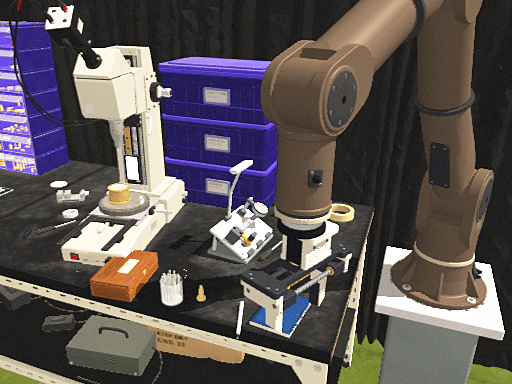

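```bash
python3 - <<'E'
import numpy as np, cv2
a=np.load("pics/scene0.npz")["color"][175:260,225:325,::-1]
b=np.load("pics/side0.npz")["color"][155:270,200:290,::-1]
a=cv2.resize(a,None,fx=5,fy=5,interpolation=cv2.INTER_CUBIC)
b=cv2.resize(b,None,fx=5,fy=5,interpolation=cv2.INTER_CUBIC)[:, :]
b=b[:,:290+10] if 0 else b
h=max(a.shape[0],b.shape[0]); o=np.zeros((h,a.shape[1]+b.shape[1],3),np.uint8)
o[:a.shape[0],:a.shape[1]]=a;o[:b.shape[0],a.shape[1]:]=b
cv2.imwrite("pics/crop0.png",cv2.resize(o,(int(o.shape[1]*.84),int(o.shape[0]*.84)))); print(o.shape)
E
```

```text
(575, 950, 3)
```

View pics/crop0.png

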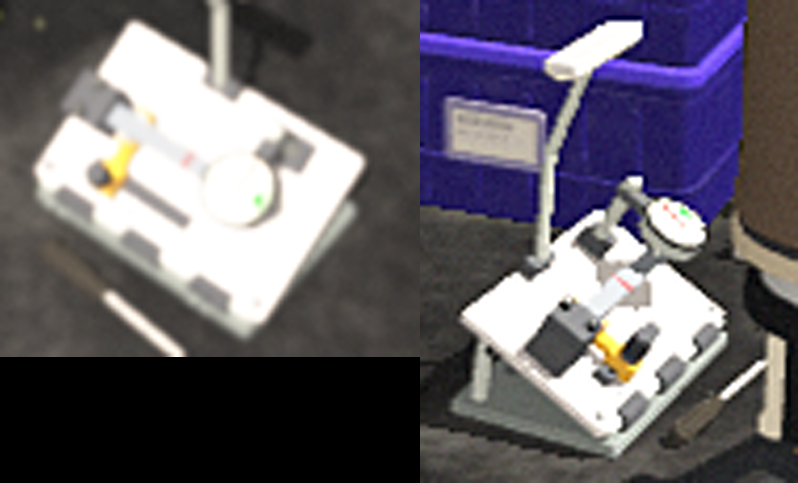

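```bash
cat > h.py <<'E'
import numpy as np
from scipy.spatial.transform import Rotation as R
def rot(q): return R.from_quat(np.roll(np.asarray(q),-1))
def ray(c,u,v):
    d=rot(c["rotation"]).apply([(u-float(c["cx"]))/float(c["fx"]),(v-float(c["cy"]))/float(c["fy"]),1]); return np.array(c["origin"]),d/np.linalg.norm(d)
def tri(rs):
    A=0;b=0
    for o,d in rs:
        P=np.eye(3)-np.outer(d,d);A=A+P;b=b+P@o
    p=np.linalg.solve(A,b); return p,max(np.linalg.norm((np.eye(3)-np.outer(d,d))@(p-o)) for o,d in rs)
E
python3 - <<'E'
from h import *
S=np.load("pics/scene0.npz");D=np.load("pics/side0.npz")
pts={"UL":((132,20),(463,312)),"UR":((367,162),(600,212)),"LL":((36,170),(610,440)),"LR":((247,322),(726,328)),
"mark":((187,159),(626,285)),"dial":((240,188),(677,222)),"post":((97,173),(646,330))}
P={}
for k,(a,b) in pts.items():
    P[k],e=tri([ray(S,225+a[0]/4.2-.4,175+a[1]/4.2-.4),ray(D,200+(b[0]-420+1)/4.2-.4,155+b[1]/4.2-.4)])
    print(k,np.round(P[k],4),round(e*1000,1))
M={"UL":(65,100,0),"UR":(65,-100,0),"LL":(-65,100,0),"LR":(-65,-100,0),"dial":(0,-58,67)}
m=np.array([M[k] for k in M])/1e3;w=np.array([P[k] for k in M])
r,e=R.align_vectors(w-w.mean(0),m-m.mean(0)); print(e,r.as_matrix().round(3), r.as_euler("ZYX",degrees=True))
yaw=r.as_euler("ZYX")[0]; r2=R.from_euler("ZYX",[yaw,-np.pi/6,0]);t=(w-r2.apply(m)).mean(0)
print(t,yaw)
for k in P: print(k,(1e3*r2.inv().apply(P[k]-t)).round(1))
np.savez("plate.npz",q=r2.as_quat(),t=t)
E
```

```text
UL [0.6402 0.1028 0.0908] 0.8
UR [ 0.6171 -0.0989  0.087 ] 1.9
LL [0.5274 0.1152 0.0221] 4.5
LR [ 0.5028 -0.075   0.0184] 2.2
mark [0.5556 0.0062 0.0837] 2.2
dial [ 0.534  -0.0459  0.115 ] 0.8
post [0.5201 0.055  0.0762] 0.1
0.00933467013294289 [[ 0.857  0.123 -0.5  ]
 [-0.117  0.992  0.043]
 [ 0.501  0.021  0.865]] [ -7.77269323 -30.08220446   1.41439858]
[0.57250424 0.01022575 0.05505075] -0.13565908862594112
UL [ 65.1 100.9   3.7]
UR [  67.  -102.1   -1.9]
LL [-67.5  97.9   0.9]
LR [-68.1 -93.9  -3. ]
mark [ 0.3 -6.2 32.9]
dial [  3.5 -60.8  67.2]
post [-39.6  37.2  47.3]
```

```bash
cat >> h.py <<'E'
pl=np.load("plate.npz"); RP=R.from_quat(pl["q"]); T=pl["t"]
def target():  # tool orientation: z=-plate z, y=+-plate y
    return [RP*R.from_matrix(np.diag([-1,1,-1])), RP*R.from_matrix(np.diag([1,-1,-1]))]
def go(s,p_mm,tip=True):
    """print scaled move putting the fingertips at plate point p_mm"""
    q=rot(s["tool_rot"]); g=min(target(),key=lambda g:(q.inv()*g).magnitude())
    p=T+RP.apply(np.array(p_mm)/1e3+[0,0,.025 if tip else 0])
    print("d",(q.inv().apply(p-s["ee_pos"])/.2).round(4),"r",((q.inv()*g).as_rotvec()/np.pi).round(4), "world",p.round(3))
def where(s):
    print("t",round(s["t"],2),"tip plate mm",(1e3*(RP.inv().apply(s["ee_pos"]-T)-[0,0,.025])).round(2),"F plate",RP.inv().apply(s["ft_force"]).round(2),"open",round(s["opening"]*1e3,1),"q",s["q"].round(2))
E
python3 - <<'E'
from h import *
from workcell import manip
s=manip.sense(); where(s); go(s,(-20,0,200)); go(s,(0,-5,80))
E
```

```text
t 0.1 tip plate mm [-234.18  509.82  336.49] F plate [ 0.35  0.06 -0.06] open 91.7 q [-1.24  0.44  0.02  1.57 -0.01  1.13 -0.08]
d [-1.9575 -2.0677  0.0588] r [-0.0251 -0.1655 -0.092 ] world [0.444 0.028 0.24 ]
d [-2.3345 -1.9781  0.5283] r [-0.0251 -0.1655 -0.092 ] world [0.52  0.012 0.146]
```

>>> arm_command([
  {"hand": 1,"dx": -0.17,"dy": -0.18,"dz": 0},
  {"hand": 1,"dx": -0.34,"dy": -0.36,"dz": 0},
  {"hand": 1,"dx": -0.51,"dy": -0.54,"dz": 0},
  {"hand": 1,"dx": -0.68,"dy": -0.72,"dz": 0},
  {"hand": 1,"dx": -0.85,"dy": -0.9,"dz": 0},
], squeeze=10)

```text
schema error: expected keys hand, dx, dy, dz, rx, ry, rz
```

>>> arm_command([
  {"hand": 1,"dx": -0.15,"dy": -0.16,"dz": 0,"rx": -0.005,"ry": -0.033,"rz": -0.018},
  {"hand": 1,"dx": -0.3,"dy": -0.32,"dz": 0,"rx": -0.01,"ry": -0.066,"rz": -0.036},
  {"hand": 1,"dx": -0.45,"dy": -0.48,"dz": 0,"rx": -0.015,"ry": -0.1,"rz": -0.055},
  {"hand": 1,"dx": -0.6,"dy": -0.64,"dz": 0,"rx": -0.02,"ry": -0.133,"rz": -0.074},
  {"hand": 1,"dx": -0.75,"dy": -0.8,"dz": 0,"rx": -0.025,"ry": -0.1655,"rz": -0.092},
])

```text
t: 0.6
ee_pos: [0.331, 0.3584, 0.2518]
tool_rot: [0.26, 0.064, 0.963, -0.017]
ft_force: [-0.1, -0.5, -0.1]
opening: 0.0566
grasp_force: 0.0
```

```bash
python3 - <<'E'
from h import *
from workcell import manip
s=manip.sense(); where(s); go(s,(-20,0,150)); go(s,(0,-5,90))
E
```

```text
t 0.6 tip plate mm [-149.58  312.29  288.57] F plate [-0.07 -0.49 -0.06] open 56.6 q [-1.41  0.14  0.11  2.13  0.66  0.91 -0.28]
d [-0.6413 -1.565   0.6911] r [0.0008 0.0012 0.0008] world [0.469 0.024 0.197]
d [-0.7401 -1.591   0.9915] r [0.0008 0.0012 0.0008] world [0.515 0.013 0.155]
```

>>> arm_command([
  {"hand": 1,"dx": -0.06,"dy": -0.2,"dz": 0.04,"rx": 0,"ry": 0,"rz": 0},
  {"hand": 1,"dx": -0.12,"dy": -0.4,"dz": 0.08,"rx": 0,"ry": 0,"rz": 0},
  {"hand": 1,"dx": -0.18,"dy": -0.6,"dz": 0.12,"rx": 0,"ry": 0,"rz": 0},
  {"hand": 1,"dx": -0.24,"dy": -0.8,"dz": 0.16,"rx": 0,"ry": 0,"rz": 0},
  {"hand": 1,"dx": -0.3,"dy": -1,"dz": 0.2,"rx": 0,"ry": 0,"rz": 0},
])

```text
t: 1.1
ee_pos: [0.375, 0.1499, 0.2466]
tool_rot: [0.258, 0.065, 0.964, -0.017]
ft_force: [1.2, -0.2, -0.0]
opening: 0.0165
grasp_force: 0.0
```

>>> arm_command([
  {"hand": 1,"dx": -0.07,"dy": -0.15,"dz": 0.05,"rx": 0,"ry": 0,"rz": 0},
  {"hand": 1,"dx": -0.14,"dy": -0.3,"dz": 0.15,"rx": 0,"ry": 0,"rz": 0},
  {"hand": 1,"dx": -0.2,"dy": -0.42,"dz": 0.25,"rx": 0,"ry": 0,"rz": 0},
  {"hand": 1,"dx": -0.27,"dy": -0.57,"dz": 0.4,"rx": 0,"ry": 0,"rz": 0},
  {"hand": 1,"dx": -0.34,"dy": -0.57,"dz": 0.49,"rx": 0,"ry": 0,"rz": 0},
])

```text
t: 1.6
ee_pos: [0.4658, 0.02, 0.1949]
tool_rot: [0.258, 0.068, 0.964, -0.018]
ft_force: [-0.5, 1.5, -0.3]
opening: 0.0001
grasp_force: 0.0
```

```bash
python3 - <<'E'
from h import *
from workcell import manip
import cv2
s=manip.sense(); where(s); go(s,(0,-5,80))
c=manip.camera("wrist"); np.savez("pics/w1.npz",**c)
cv2.imwrite("pics/w1.png",c["color"][:,:,::-1]); print(c["origin"],c["rotation"],c["fx"])
for k,p in {"mark":(0,-6,30),"post":(-42,37,44),"dial":(0,-58,67),"clampcorner":(-17,60,43)}.items():
    x=rot(c["rotation"]).inv().apply(T+RP.apply(np.array(p)/1e3)-c["origin"]); print(k,x[:2]/x[2]*c["fx"]+[c["cx"],c["cy"]])
E
```

```text
t 1.6 tip plate mm [-22.75  -4.76 149.61] F plate [-0.78  1.41  0.13] open 0.1 q [-0.99  0.02  0.7   2.46  0.83  0.27  0.37]
d [-1.14e-01 -1.00e-04  3.48e-01] r [-0.0006 -0.0002 -0.0014] world [0.52  0.012 0.146]
[0.33667888 0.0383645  0.27336072] [0.29534977 0.69498978 0.60355431 0.25589044] 296.22556865104855
mark [255.50453238 207.80249115]
post [302.65316682 168.89423293]
dial [195.63809273 221.9164999 ]
clampcorner [326.13341927 194.93355896]
```

View pics/w1.png

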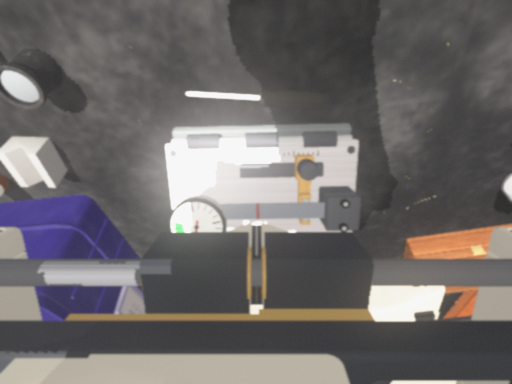

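>>> arm_command([
  {"hand": 1,"dx": -0.11,"dy": 0,"dz": 0.1,"rx": 0,"ry": 0,"rz": -0.0014},
  {"hand": 1,"dx": -0.11,"dy": 0,"dz": 0.22,"rx": 0,"ry": 0,"rz": -0.0014},
  {"hand": 1,"dx": -0.11,"dy": 0,"dz": 0.36,"rx": 0,"ry": 0,"rz": -0.0014},
  {"hand": 1,"dx": -0.11,"dy": 0,"dz": 0.48,"rx": 0,"ry": 0,"rz": -0.0014},
  {"hand": 1,"dx": -0.11,"dy": 0,"dz": 0.48,"rx": 0,"ry": 0,"rz": -0.0014},
])

```text
t: 2.15
ee_pos: [0.5217, 0.01, 0.1415]
tool_rot: [0.256, 0.063, 0.964, -0.031]
ft_force: [0.2, -0.8, 0.8]
opening: 0.0006
grasp_force: 0.0
```

```bash
python3 - <<'E'
from h import *
from workcell import manip
import cv2
o=[]
for n in ["scene","side","wrist"]:
    c=manip.camera(n); np.savez(f"pics/{n}2.npz",**c); o.append(c["color"][:,:,::-1])
s=manip.sense(); where(s); go(s,(0,-5,35))
a=cv2.resize(o[0][150:260,215:325],None,fx=3.6,fy=3.6,interpolation=2);b=cv2.resize(o[1][155:265,200:310],None,fx=3.6,fy=3.6,interpolation=2)
cv2.imwrite("pics/c2.png",np.hstack([a,b]))
E
```

```text
t 2.3 tip plate mm [-0.53 -7.86 75.31] F plate [ 0.07 -1.33  0.61] open 0.4 q [-0.53  0.25  0.32  2.39  1.34  0.13 -0.11]
d [-0.0035  0.0194  0.2011] r [-0.008  -0.001   0.0039] world [0.542 0.009 0.107]
```

View pics/c2.png

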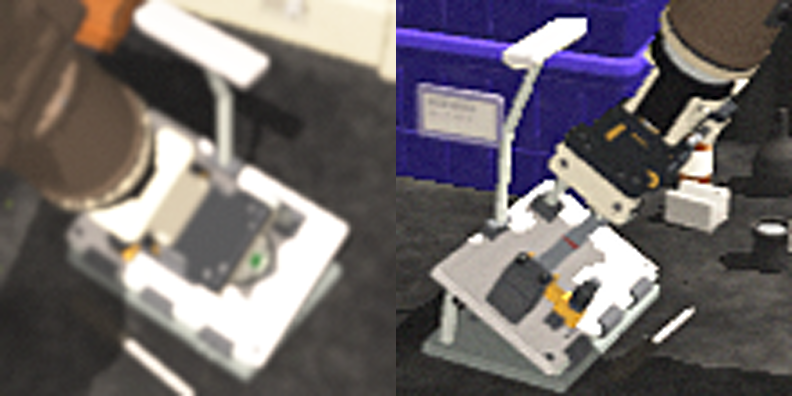

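>>> arm_command([
  {"hand": 1,"dx": 0,"dy": 0.019,"dz": 0.05,"rx": -0.008,"ry": -0.001,"rz": 0.004},
  {"hand": 1,"dx": 0,"dy": 0.019,"dz": 0.05,"rx": -0.008,"ry": -0.001,"rz": 0.004},
  {"hand": 1,"dx": 0,"dy": 0.019,"dz": 0.05,"rx": -0.008,"ry": -0.001,"rz": 0.004},
])

```text
t: 2.6
ee_pos: [0.5268, 0.0126, 0.1336]
tool_rot: [0.259, 0.066, 0.964, -0.017]
ft_force: [-0.3, -0.0, 0.1]
opening: 0.0002
grasp_force: 0.0
```

```bash
python3 - <<'E'
from h import *
from workcell import manip
s=manip.sense(); where(s); go(s,(0,-5,40)); print(s["joint_velocities"].round(2))
E
```

```text
t 2.6 tip plate mm [-0.23 -3.86 65.88] F plate [-0.24 -0.05  0.2 ] open 0.2 q [-0.41  0.27  0.19  2.39  1.62  0.13 -0.39]
d [-0.001  -0.0058  0.1294] r [ 0.0002  0.0004 -0.0002] world [0.54  0.01  0.111]
[-0.02 -0.01  0.03  0.   -0.06  0.    0.06]
```

>>> arm_command([
  {"hand": 1,"dx": 0,"dy": -0.003,"dz": 0.04,"rx": 0,"ry": 0,"rz": 0},
  {"hand": 1,"dx": 0,"dy": -0.003,"dz": 0.08,"rx": 0,"ry": 0,"rz": 0},
  {"hand": 1,"dx": 0,"dy": -0.003,"dz": 0.12,"rx": 0,"ry": 0,"rz": 0},
  {"hand": 1,"dx": 0,"dy": -0.003,"dz": 0.12,"rx": 0,"ry": 0,"rz": 0},
])

```text
t: 3.0
ee_pos: [0.5388, 0.0102, 0.1125]
tool_rot: [0.259, 0.066, 0.964, -0.018]
ft_force: [-0.5, -0.4, 0.2]
opening: 0.0004
grasp_force: 0.0
```

```bash
python3 - <<'E'
from h import *
from workcell import manip
import cv2
c=manip.camera("wrist"); np.savez("pics/w3.npz",**c)
cv2.imwrite("pics/w3.png",cv2.resize(c["color"][130:260,150:370,::-1],None,fx=3.5,fy=3.5,interpolation=2))
s=manip.sense(); where(s); go(s,(0,-5,30)); print(s["joint_velocities"].round(2))
E
```

```text
t 3.05 tip plate mm [-0.31 -4.56 41.73] F plate [-0.28 -0.17 -0.16] open 0.4 q [-0.26  0.33  0.03  2.37  1.89  0.18 -0.65]
d [-0.0015 -0.0022  0.0587] r [-0.      0.0002 -0.0001] world [0.545 0.009 0.103]
[-0.01 -0.01  0.02  0.   -0.   -0.01 -0.01]
```

View pics/w3.png

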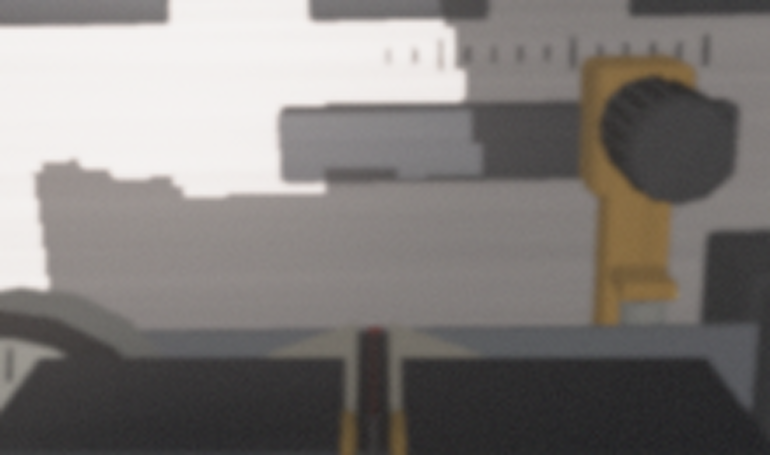

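>>> arm_command([
  {"hand": 1,"dx": 0,"dy": -0.002,"dz": 0.02,"rx": 0,"ry": 0,"rz": 0},
  {"hand": 1,"dx": 0,"dy": -0.002,"dz": 0.04,"rx": 0,"ry": 0,"rz": 0},
  {"hand": 1,"dx": 0,"dy": -0.002,"dz": 0.05,"rx": 0,"ry": 0,"rz": 0},
  {"hand": 1,"dx": 0,"dy": -0.002,"dz": 0.05,"rx": 0,"ry": 0,"rz": 0},
])

```text
t: 3.45
ee_pos: [0.5438, 0.0094, 0.1037]
tool_rot: [0.259, 0.066, 0.964, -0.017]
ft_force: [0.0, 0.1, -0.5]
opening: 0.0005
grasp_force: 0.0
```

```bash
cat > w.py <<'E'
from h import *
from workcell import manip
s=manip.sense(); where(s)
E
python3 w.py
```

```text
t 3.45 tip plate mm [-0.19 -4.73 31.32] F plate [-0.22  0.09 -0.4 ] open 0.5 q [-0.2   0.36 -0.03  2.36  1.96  0.21 -0.71]
```

>>> arm_command([
  {"hand": 1,"dx": 0,"dy": 0,"dz": 0.005,"rx": 0,"ry": 0,"rz": 0},
  {"hand": 1,"dx": 0,"dy": 0,"dz": 0.01,"rx": 0,"ry": 0,"rz": 0},
  {"hand": 1,"dx": 0,"dy": 0,"dz": 0.01,"rx": 0,"ry": 0,"rz": 0},
  {"hand": 1,"dx": 0,"dy": 0,"dz": 0.01,"rx": 0,"ry": 0,"rz": 0},
])

```text
t: 3.85
ee_pos: [0.5447, 0.0093, 0.1023]
tool_rot: [0.259, 0.066, 0.964, -0.017]
ft_force: [-1.3, 0.5, 1.1]
opening: 0.0004
grasp_force: 1.1
```

```bash
python3 w.py
```

```text
t 3.85 tip plate mm [-0.11 -4.7  29.57] F plate [-0.63  0.28  1.64] open 0.4 q [-0.2   0.37 -0.04  2.36  1.97  0.21 -0.72]
```

>>> arm_command([
  {"hand": 1,"dx": 0,"dy": 0,"dz": 0.005,"rx": 0,"ry": 0,"rz": 0},
  {"hand": 1,"dx": 0,"dy": 0,"dz": 0.01,"rx": 0,"ry": 0,"rz": 0},
  {"hand": 1,"dx": 0,"dy": 0,"dz": 0.01,"rx": 0,"ry": 0,"rz": 0},
])

```text
t: 4.15
ee_pos: [0.5458, 0.0092, 0.1005]
tool_rot: [0.259, 0.066, 0.964, -0.017]
ft_force: [-2.1, -0.2, 3.7]
opening: 0.0003
grasp_force: 2.4
```

```bash
python3 w.py
```

```text
t 4.15 tip plate mm [-0.09 -4.62 27.49] F plate [ 0.03 -0.49  4.24] open 0.3 q [-0.19  0.37 -0.05  2.36  1.98  0.21 -0.73]
```

>>> arm_command([
  {"hand": 1,"dx": 0,"dy": 0,"dz": 0.004,"rx": 0,"ry": 0,"rz": 0},
  {"hand": 1,"dx": 0,"dy": 0,"dz": 0.007,"rx": 0,"ry": 0,"rz": 0},
  {"hand": 1,"dx": 0,"dy": 0,"dz": 0.007,"rx": 0,"ry": 0,"rz": 0},
  {"hand": 1,"dx": 0,"dy": 0,"dz": 0.007,"rx": 0,"ry": 0,"rz": 0},
  {"hand": 1,"dx": 0,"dy": 0,"dz": 0.007,"rx": 0,"ry": 0,"rz": 0},
])

```text
t: 4.65
ee_pos: [0.5465, 0.0092, 0.0993]
tool_rot: [0.259, 0.066, 0.964, -0.017]
ft_force: [-3.1, 0.9, 4.2]
opening: 0.0007
grasp_force: 3.2
```

```bash
cat > dial.py <<'E'
import sys,cv2
from h import *
from workcell import manip
where(manip.sense()); F=[]
o=[]
for n in ["scene","side","wrist"]:
    c=manip.camera(n); np.savez(f"pics/{n}_{sys.argv[1]}.npz",**c); im=c["color"]
    s=manip.sense(); F.append(RP.inv().apply(s["ft_force"])[2])
    x=rot(c["rotation"]).inv().apply(T+RP.apply([0,-.058,.067])-c["origin"]); u,v=(x[:2]/x[2]*c["fx"]+[c["cx"],c["cy"]]).astype(int)
    v=min(v,362);w=22
    o.append(cv2.resize(im[v-w:v+w,max(u-w,0):u+w,::-1],(260,260),interpolation=2))
cv2.imwrite(f"pics/dial_{sys.argv[1]}.png",np.hstack(o)); print("Fz",np.round(F,2))
E
python3 dial.py a
```

```text
t 4.65 tip plate mm [-0.06 -4.56 26.18] F plate [-0.64  0.45  5.2 ] open 0.7 q [-0.18  0.38 -0.06  2.36  1.99  0.22 -0.74]
Fz [6.36 6.83 6.29]
```

View pics/dial_a.png

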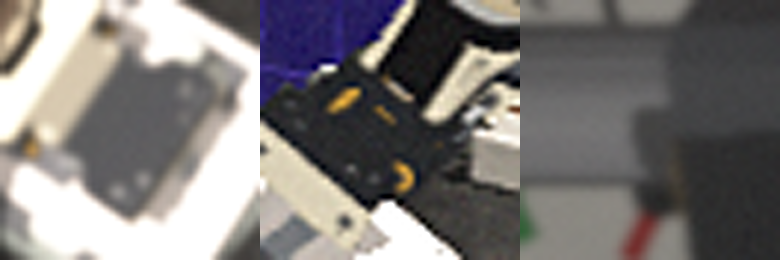

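>>> arm_command([
  {"hand": 1,"dx": 0,"dy": 0,"dz": -0.001,"rx": 0,"ry": 0,"rz": 0},
  {"hand": 1,"dx": 0,"dy": 0,"dz": -0.001,"rx": 0,"ry": 0,"rz": 0},
  {"hand": 1,"dx": 0,"dy": 0,"dz": -0.001,"rx": 0,"ry": 0,"rz": 0},
  {"hand": 1,"dx": 0,"dy": 0,"dz": -0.001,"rx": 0,"ry": 0,"rz": 0},
  {"hand": 1,"dx": 0,"dy": 0,"dz": -0.001,"rx": 0,"ry": 0,"rz": 0},
])

```text
t: 5.3
ee_pos: [0.5464, 0.0092, 0.0995]
tool_rot: [0.259, 0.066, 0.964, -0.017]
ft_force: [-3.1, 0.4, 4.1]
opening: 0.0006
grasp_force: 3.1
```

```bash
cat > red.py <<'E'
import sys
from h import *
# colour pixels -> plate plane z=67 (dial face)
for f in sys.argv[1:]:
    c=np.load(f); im=c["color"].astype(int); r,g,b=im[...,0],im[...,1],im[...,2]
    for nm,m in (("red",(r-np.maximum(g,b)>45)),("green",(g-np.maximum(r,b)>45))):
        out=[]
        for v,u in zip(*np.nonzero(m)):
            o,d=ray(c,u,v); o=RP.inv().apply(o-T);d=RP.inv().apply(d); p=1e3*(o+d*(.067-o[2])/d[2])-[0,-58,0]
            if np.hypot(*p[:2])<32: out.append((u,v,p[0].round(),p[1].round()))
        print(f,nm,[tuple(map(int,x)) for x in out])
E
python3 w.py; python3 dial.py a2; python3 red.py pics/scene0.npz pics/w1.npz pics/wrist_a2.npz
```

```text
t 5.3 tip plate mm [-0.09 -4.59 26.38] F plate [-0.7  -0.01  5.1 ] open 0.6 q [-0.18  0.37 -0.06  2.36  1.99  0.22 -0.74]
t 5.3 tip plate mm [-0.09 -4.59 26.38] F plate [-0.7  -0.01  5.1 ] open 0.6 q [-0.18  0.37 -0.06  2.36  1.99  0.22 -0.74]
Fz [6.3  6.22 5.84]
pics/scene0.npz red []
pics/scene0.npz green [(286, 222, 5, -17), (286, 223, 2, -18)]
pics/w1.npz red [(197, 221, -1, 1), (196, 222, 0, 0), (197, 222, 0, 1), (196, 223, 1, 0), (197, 223, 1, 1), (196, 224, 2, 0), (197, 224, 2, 1), (195, 230, 8, -1), (196, 230, 8, 0), (195, 231, 9, -1), (196, 231, 9, 0)]
pics/w1.npz green [(176, 224, 2, -17), (177, 224, 2, -16), (178, 224, 2, -16), (179, 224, 2, -15), (176, 225, 3, -17), (177, 225, 3, -16), (178, 225, 3, -16), (179, 225, 3, -15), (180, 225, 3, -14), (181, 225, 3, -13), (176, 226, 4, -17), (177, 226, 4, -17), (178, 226, 4, -16), (179, 226, 4, -15), (180, 226, 4, -14), (181, 226, 4, -13), (176, 227, 5, -18), (177, 227, 5, -17), (178, 227, 5, -16), (179, 227, 5, -15), (180, 227, 5, -14), (181, 227, 5, -13), (176, 228, 6, -18), (177, 228, 6, -17), (178, 228, 6, -16), (179, 228, 6,
[... 362 characters left out ...]
15), (180, 231, 9, -14), (181, 231, 9, -13), (182, 231, 9, -13), (183, 231, 9, -12), (176, 232, 9, -18), (177, 232, 9, -17), (178, 232, 9, -16), (179, 232, 9, -15), (180, 232, 9, -14), (181, 232, 9, -13), (182, 232, 9, -13), (183, 232, 9, -12)]
pics/wrist_a2.npz red [(136, 292, 8, -2), (137, 292, 8, -1), (138, 292, 8, -1), (136, 293, 8, -2), (137, 293, 8, -1), (138, 293, 8, -1), (135, 294, 9, -2), (136, 294, 9, -2), (137, 294, 9, -1), (135, 295, 9, -2), (136, 295, 9, -2), (137, 295, 9, -1), (135, 296, 10, -2), (136, 296, 10, -2), (137, 296, 10, -1), (135, 297, 10, -2), (136, 297, 10, -2), (137, 297, 10, -1), (135, 298, 11, -2), (136, 298, 11, -2)]
pics/wrist_a2.npz green [(112, 293, 8, -13)]
```

>>> arm_command([
  {"hand": 1,"dx": 0,"dy": 0,"dz": -0.03,"rx": 0,"ry": 0,"rz": 0},
  {"hand": 1,"dx": 0,"dy": 0,"dz": -0.12,"rx": 0,"ry": 0,"rz": 0},
  {"hand": 1,"dx": 0,"dy": 0,"dz": -0.22,"rx": 0,"ry": 0,"rz": 0},
  {"hand": 1,"dx": 0.05,"dy": 0.05,"dz": -0.3,"rx": 0,"ry": 0,"rz": 0},
  {"hand": 1,"dx": 0.1,"dy": 0.1,"dz": -0.3,"rx": 0,"ry": 0,"rz": 0},
])

```text
t: 5.95
ee_pos: [0.501, 0.0352, 0.1423]
tool_rot: [0.259, 0.068, 0.963, -0.017]
ft_force: [1.3, 0.3, 0.5]
opening: 0.0005
grasp_force: 0.0
```

```bash
python3 - <<'E'
from h import *
from workcell import manip
def on(c,u,v,z):
    o,d=ray(c,u,v); o=RP.inv().apply(o-T);d=RP.inv().apply(d); return (1e3*(o+d*(z-o[2])/d[2])).round(1)
for f,m,p in (("w1",(257.5,211),(308,169)),("w3",(257,227),(344.9,172.9))):
    c=np.load(f"pics/{f}.npz"); print(on(c,*m,.030),on(c,*p,.044))
s=manip.sense(); where(s); go(s,(-42,40,90))
E
```

```text
[ 3.4 -4.  30. ] [-41.9  41.8  44. ]
[-2.5 -4.1 30. ] [-39.7  43.1  44. ]
t 5.95 tip plate mm [-20.66  15.11  87.7 ] F plate [ 1.33  0.46 -0.16] open 0.5 q [-0.53  0.22  0.23  2.43  1.46  0.17 -0.3 ]
d [ 0.1073  0.124  -0.0115] r [ 0.0002  0.0002 -0.0014] world [0.485 0.063 0.134]
```

>>> arm_command([
  {"hand": 0.2,"dx": 0.05,"dy": 0.07,"dz": 0,"rx": 0,"ry": 0,"rz": -0.001},
  {"hand": 0.2,"dx": 0.105,"dy": 0.135,"dz": 0,"rx": 0,"ry": 0,"rz": -0.001},
  {"hand": 0.2,"dx": 0.105,"dy": 0.135,"dz": 0,"rx": 0,"ry": 0,"rz": -0.001},
  {"hand": 0.2,"dx": 0.105,"dy": 0.135,"dz": 0.06,"rx": 0,"ry": 0,"rz": -0.001},
  {"hand": 0.2,"dx": 0.105,"dy": 0.135,"dz": 0.1,"rx": 0,"ry": 0,"rz": -0.001},
])

```text
t: 6.45
ee_pos: [0.4983, 0.0628, 0.1135]
tool_rot: [0.259, 0.064, 0.964, -0.018]
ft_force: [0.5, 0.0, -0.2]
opening: 0.0345
grasp_force: 0.0
```

```bash
python3 - <<'E'
from h import *
from workcell import manip
import cv2
c=manip.camera("wrist"); np.savez("pics/w4.npz",**c)
c2=manip.camera("side")
cv2.imwrite("pics/w4.png",np.hstack([cv2.resize(c["color"][100:280,170:350,::-1],(390,390),interpolation=2),cv2.resize(c2["color"][155:265,200:310,::-1],(390,390),interpolation=2)]))
s=manip.sense(); where(s); go(s,(-41.5,42.3,26))
E
```

```text
t 6.55 tip plate mm [-40.89  41.36  65.56] F plate [ 1.01 -0.45 -0.62] open 36.7 q [-0.5   0.3   0.11  2.44  1.81  0.24 -0.73]
d [0.0032 0.0048 0.1978] r [-0.0002  0.0002  0.0007] world [0.517 0.06  0.078]
```

View pics/w4.png

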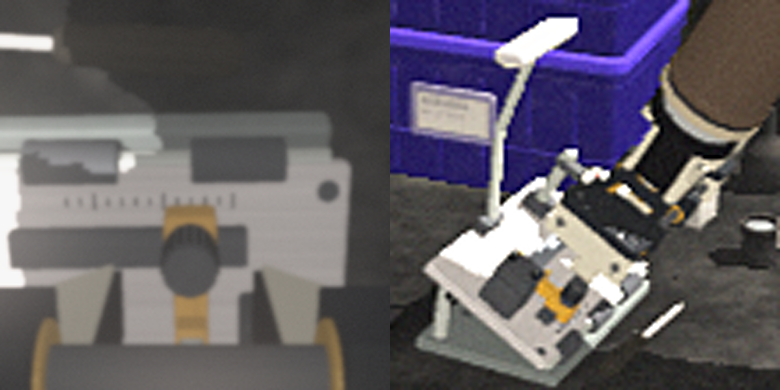

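>>> arm_command([
  {"hand": 0.2,"dx": 0.003,"dy": 0.005,"dz": 0.06,"rx": 0,"ry": 0,"rz": 0},
  {"hand": 0.2,"dx": 0.003,"dy": 0.005,"dz": 0.12,"rx": 0,"ry": 0,"rz": 0},
  {"hand": 0.2,"dx": 0.003,"dy": 0.005,"dz": 0.17,"rx": 0,"ry": 0,"rz": 0},
  {"hand": 0.2,"dx": 0.003,"dy": 0.005,"dz": 0.195,"rx": 0,"ry": 0,"rz": 0},
  {"hand": 0.2,"dx": 0.003,"dy": 0.005,"dz": 0.195,"rx": 0,"ry": 0,"rz": 0},
])

```text
t: 7.05
ee_pos: [0.5168, 0.0607, 0.0793]
tool_rot: [0.259, 0.065, 0.964, -0.018]
ft_force: [-0.5, 0.2, -0.4]
opening: 0.037
grasp_force: 0.0
```

```bash
python3 w.py
```

```text
t 7.05 tip plate mm [-41.61  42.49  27.01] F plate [-0.67  0.12 -0.12] open 37.0 q [-0.35  0.4  -0.04  2.42  2.06  0.31 -0.97]
```

>>> arm_command([
  {"hand": 0.8,"dx": 0,"dy": 0,"dz": 0,"rx": 0,"ry": 0,"rz": 0},
  {"hand": 0.8,"dx": 0,"dy": 0,"dz": 0,"rx": 0,"ry": 0,"rz": 0},
  {"hand": 0.8,"dx": 0,"dy": 0,"dz": 0,"rx": 0,"ry": 0,"rz": 0},
  {"hand": 0.8,"dx": 0,"dy": 0,"dz": 0,"rx": 0,"ry": 0,"rz": 0},
  {"hand": 0.8,"dx": 0,"dy": 0,"dz": 0,"rx": 0,"ry": 0,"rz": 0},
], squeeze=10)

```text
t: 7.55
ee_pos: [0.5167, 0.0615, 0.0798]
tool_rot: [0.259, 0.064, 0.964, -0.017]
ft_force: [-2.4, -1.2, 5.8]
opening: 0.0167
grasp_force: 10.0
```

```bash
python3 w.py
```

```text
t 7.55 tip plate mm [-41.52  43.3   27.6 ] F plate [ 0.95 -1.5   6.13] open 16.7 q [-0.35  0.4  -0.04  2.42  2.06  0.31 -0.97]
```

>>> arm_command([
  {"hand": 0.8,"dx": 0,"dy": -0.025,"dz": 0,"rx": 0,"ry": 0,"rz": 0},
  {"hand": 0.8,"dx": 0,"dy": -0.055,"dz": 0,"rx": 0,"ry": 0,"rz": 0},
  {"hand": 0.8,"dx": 0,"dy": -0.085,"dz": 0,"rx": 0,"ry": 0,"rz": 0},
  {"hand": 0.8,"dx": 0,"dy": -0.112,"dz": 0,"rx": 0,"ry": 0,"rz": 0},
  {"hand": 0.8,"dx": 0,"dy": -0.112,"dz": 0,"rx": 0,"ry": 0,"rz": 0},
])

```text
t: 8.05
ee_pos: [0.5139, 0.0376, 0.0798]
tool_rot: [0.259, 0.065, 0.963, -0.018]
ft_force: [-0.8, 0.4, 6.8]
opening: 0.0166
grasp_force: 10.0
```

```bash
python3 w.py
```

```text
t 8.05 tip plate mm [-41.11  19.2   27.32] F plate [2.67 0.27 6.36] open 16.6 q [-0.27  0.4  -0.07  2.44  2.14  0.31 -1.  ]
```

>>> arm_command([
  {"hand": 0.8,"dx": 0,"dy": 0,"dz": 0,"rx": 0,"ry": 0,"rz": 0},
  {"hand": 0.8,"dx": 0,"dy": 0,"dz": 0,"rx": 0,"ry": 0,"rz": 0},
])

```text
t: 8.25
ee_pos: [0.5139, 0.0376, 0.0798]
tool_rot: [0.259, 0.065, 0.963, -0.018]
ft_force: [-1.8, -0.7, 7.1]
opening: 0.0167
grasp_force: 10.0
```

```bash
python3 w.py
```

```text
t 8.25 tip plate mm [-41.11  19.2   27.32] F plate [ 2.07 -0.98  7.  ] open 16.7 q [-0.27  0.4  -0.07  2.44  2.14  0.31 -1.  ]
```

>>> arm_command([
  {"hand": 0.8,"dx": 0,"dy": 0.007,"dz": 0,"rx": 0,"ry": 0,"rz": 0},
  {"hand": 0.8,"dx": 0,"dy": 0.007,"dz": 0,"rx": 0,"ry": 0,"rz": 0},
])

```text
t: 8.45
ee_pos: [0.514, 0.0386, 0.0798]
tool_rot: [0.259, 0.066, 0.963, -0.019]
ft_force: [-2.8, -1.4, 7.6]
opening: 0.0166
grasp_force: 10.0
```

```bash
python3 w.py
```

```text
t 8.45 tip plate mm [-41.14  20.24  27.32] F plate [ 1.57 -1.78  7.91] open 16.6 q [-0.28  0.4  -0.07  2.44  2.14  0.31 -1.  ]
```

>>> arm_command([
  {"hand": 0.3,"dx": 0,"dy": 0,"dz": 0,"rx": 0,"ry": 0,"rz": 0},
  {"hand": 0.3,"dx": 0,"dy": 0,"dz": 0,"rx": 0,"ry": 0,"rz": 0},
  {"hand": 0.3,"dx": 0,"dy": 0,"dz": -0.05,"rx": 0,"ry": 0,"rz": 0},
  {"hand": 0.3,"dx": 0,"dy": 0,"dz": -0.18,"rx": 0,"ry": 0,"rz": 0},
  {"hand": 0.3,"dx": 0,"dy": 0,"dz": -0.3,"rx": 0,"ry": 0,"rz": 0},
])

```text
t: 8.95
ee_pos: [0.4844, 0.0434, 0.1294]
tool_rot: [0.258, 0.065, 0.964, -0.018]
ft_force: [-0.1, -0.2, 0.1]
opening: 0.0325
grasp_force: 0.0
```

```bash
python3 - <<'E'
from h import *
from workcell import manip
s=manip.sense(); where(s); go(s,(0,-4.3,80))
E
```

```text
t 8.95 tip plate mm [-42.29  20.96  85.29] F plate [ 0.02 -0.25  0.15] open 32.5 q [-0.57  0.24  0.23  2.47  1.72  0.19 -0.6 ]
d [-0.2113 -0.1266  0.0265] r [-0.0004 -0.0001  0.0005] world [0.52  0.013 0.146]
```

Close, move over the mark and descend to ~36 mm.

>>> arm_command([
  {"hand": 1,"dx": -0.07,"dy": -0.04,"dz": 0,"rx": 0,"ry": 0,"rz": 0},
  {"hand": 1,"dx": -0.14,"dy": -0.08,"dz": 0,"rx": 0,"ry": 0,"rz": 0},
  {"hand": 1,"dx": -0.211,"dy": -0.126,"dz": 0,"rx": 0,"ry": 0,"rz": 0},
  {"hand": 1,"dx": -0.211,"dy": -0.126,"dz": 0.02,"rx": 0,"ry": 0,"rz": 0},
  {"hand": 1,"dx": -0.211,"dy": -0.126,"dz": 0.06,"rx": 0,"ry": 0,"rz": 0},
])

```text
t: 9.45
ee_pos: [0.5243, 0.0127, 0.1406]
tool_rot: [0.259, 0.065, 0.963, -0.018]
ft_force: [0.1, 0.2, 0.6]
opening: 0.0011
grasp_force: 0.0
```

```bash
python3 - <<'E'
from h import *
from workcell import manip
s=manip.sense(); where(s); go(s,(0,-4.3,35))
E
```

```text
t 9.45 tip plate mm [ 1.15 -4.02 73.13] F plate [0.37 0.22 0.47] open 1.1 q [-0.45  0.25  0.23  2.39  1.47  0.13 -0.24]
d [ 0.0062 -0.0012  0.1906] r [-0.0004  0.0007  0.0004] world [0.542 0.01  0.107]
```

>>> arm_command([
  {"hand": 1,"dx": 0.006,"dy": -0.001,"dz": 0.05,"rx": 0,"ry": 0,"rz": 0},
  {"hand": 1,"dx": 0.006,"dy": -0.001,"dz": 0.1,"rx": 0,"ry": 0,"rz": 0},
  {"hand": 1,"dx": 0.006,"dy": -0.001,"dz": 0.15,"rx": 0,"ry": 0,"rz": 0},
  {"hand": 1,"dx": 0.006,"dy": -0.001,"dz": 0.19,"rx": 0,"ry": 0,"rz": 0},
  {"hand": 1,"dx": 0.006,"dy": -0.001,"dz": 0.19,"rx": 0,"ry": 0,"rz": 0},
])

```text
t: 9.95
ee_pos: [0.5415, 0.01, 0.1057]
tool_rot: [0.258, 0.065, 0.964, -0.019]
ft_force: [-0.6, -0.6, -0.0]
opening: 0.0006
grasp_force: 0.0
```

```bash
python3 w.py
```

```text
t 9.95 tip plate mm [-1.25 -4.42 34.17] F plate [-0.49 -0.65  0.25] open 0.6 q [-0.24  0.35  0.    2.37  1.94  0.2  -0.7 ]
```

>>> arm_command([
  {"hand": 1,"dx": -0.005,"dy": 0,"dz": 0.01,"rx": 0,"ry": 0,"rz": 0},
  {"hand": 1,"dx": -0.005,"dy": 0,"dz": 0.016,"rx": 0,"ry": 0,"rz": 0},
  {"hand": 1,"dx": -0.005,"dy": 0,"dz": 0.02,"rx": 0,"ry": 0,"rz": 0},
  {"hand": 1,"dx": -0.005,"dy": 0,"dz": 0.02,"rx": 0,"ry": 0,"rz": 0},
])

```text
t: 10.35
ee_pos: [0.5447, 0.0105, 0.104]
tool_rot: [0.259, 0.064, 0.964, -0.018]
ft_force: [-0.6, -1.0, 1.0]
opening: 0.0006
grasp_force: 0.6
```

```bash
python3 w.py
```

```text
t 10.35 tip plate mm [ 0.62 -3.44 31.21] F plate [ 0.07 -1.11  1.09] open 0.6 q [-0.23  0.36 -0.01  2.36  1.96  0.2  -0.71]
```

>>> arm_command([
  {"hand": 1,"dx": 0,"dy": 0,"dz": 0.003,"rx": 0,"ry": 0,"rz": 0},
  {"hand": 1,"dx": 0,"dy": 0,"dz": 0.005,"rx": 0,"ry": 0,"rz": 0},
  {"hand": 1,"dx": 0,"dy": 0,"dz": 0.005,"rx": 0,"ry": 0,"rz": 0},
])

```text
t: 10.65
ee_pos: [0.5452, 0.0105, 0.1031]
tool_rot: [0.259, 0.064, 0.964, -0.018]
ft_force: [-2.1, -0.7, 5.0]
opening: 0.0002
grasp_force: 2.8
```

```bash
python3 w.py
```

```text
t 10.65 tip plate mm [ 0.6  -3.42 30.18] F plate [ 0.74 -0.96  5.33] open 0.2 q [-0.22  0.36 -0.02  2.36  1.97  0.2  -0.72]
```

>>> arm_command([
  {"hand": 1,"dx": 0,"dy": 0,"dz": 0.001,"rx": 0,"ry": 0,"rz": 0},
  {"hand": 1,"dx": 0,"dy": 0,"dz": 0.001,"rx": 0,"ry": 0,"rz": 0},
  {"hand": 1,"dx": 0,"dy": 0,"dz": 0.001,"rx": 0,"ry": 0,"rz": 0},
  {"hand": 1,"dx": 0,"dy": 0,"dz": 0.001,"rx": 0,"ry": 0,"rz": 0},
  {"hand": 1,"dx": 0,"dy": 0,"dz": 0.001,"rx": 0,"ry": 0,"rz": 0},
])

```text
t: 11.15
ee_pos: [0.5453, 0.0105, 0.103]
tool_rot: [0.259, 0.064, 0.964, -0.018]
ft_force: [-3.5, 0.3, 6.1]
opening: 0.0005
grasp_force: 3.2
```

```bash
python3 dial.py b; python3 red.py pics/wrist_b.npz pics/wrist_a2.npz; python3 - <<'E'
import numpy as np, cv2
ims=[cv2.resize(np.load(f"pics/wrist_{k}.npz")["color"][265:310,90:165,::-1],None,fx=5,fy=5,interpolation=2) for k in ("a2","b")]
cv2.imwrite("pics/db.png",np.hstack(ims))
E
```

```text
t 11.15 tip plate mm [ 0.63 -3.43 29.98] F plate [ 0.05 -0.14  7.05] open 0.5 q [-0.22  0.36 -0.02  2.36  1.97  0.2  -0.72]
Fz [6.1  6.03 6.35]
pics/wrist_b.npz red [(106, 287, 9, -16), (107, 287, 9, -15), (108, 287, 9, -15), (109, 287, 9, -14), (110, 287, 9, -14), (111, 287, 9, -14), (112, 287, 9, -13), (113, 287, 9, -13), (114, 287, 9, -12), (115, 287, 9, -12), (103, 288, 9, -17), (104, 288, 9, -17), (105, 288, 9, -16), (106, 288, 9, -16), (107, 288, 9, -15), (108, 288, 9, -15), (109, 288, 9, -15), (110, 288, 9, -14), (111, 288, 9, -14), (112, 288, 9, -13), (113, 288, 9, -13), (101, 289, 10, -18), (102, 289, 10, -18), (103, 289, 10, -17), (104, 289, 10, -17), (105, 289, 10, -16), (106, 289, 10, -16), (107, 289, 10, -16), (108, 289, 10, -15), (109, 289, 10, -15), (101, 290, 10, -18), (102, 290, 10, -18), (103, 290, 10, -18), (104, 290, 10, -17), (105, 290, 10, -17), (106, 290, 10, -16)]
pics/wrist_b.npz green []
pics/wrist_a2.npz red [(136, 292, 8, -2), (137, 292, 8, -1), (138, 292, 8, -1), (136, 293, 8, -2), (137, 293, 8, -1), (138, 293, 8, -1), (135, 294, 9, -2), (136, 294, 9, -2), (137, 294, 9, -1), (135, 295, 9, -2), (136, 295, 9, -2), (137, 295, 9, -1), (135, 296, 10, -2), (136, 296, 10, -2), (137, 296, 10, -1), (135, 297, 10, -2), (136, 297, 10, -2), (137, 297, 10, -1), (135, 298, 11, -2), (136, 298, 11, -2)]
pics/wrist_a2.npz green [(112, 293, 8, -13)]
```

View pics/db.png

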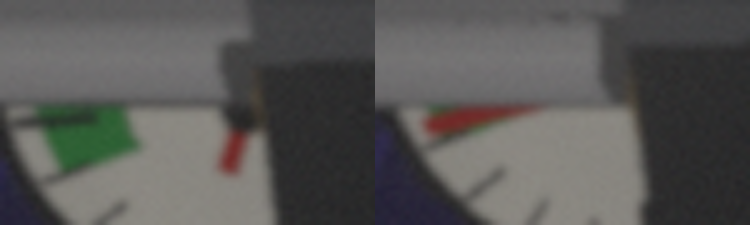

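>>> arm_command([
  {"hand": 1,"dx": 0,"dy": 0,"dz": 0,"rx": 0,"ry": 0,"rz": 0},
  {"hand": 1,"dx": 0,"dy": 0,"dz": 0,"rx": 0,"ry": 0,"rz": 0},
  {"hand": 1,"dx": 0,"dy": 0,"dz": 0,"rx": 0,"ry": 0,"rz": 0},
  {"hand": 1,"dx": 0,"dy": 0,"dz": 0,"rx": 0,"ry": 0,"rz": 0},
  {"hand": 1,"dx": 0,"dy": 0,"dz": 0,"rx": 0,"ry": 0,"rz": 0},
])

```text
t: 11.8
ee_pos: [0.5453, 0.0105, 0.103]
tool_rot: [0.259, 0.064, 0.964, -0.018]
ft_force: [-2.7, -0.9, 6.7]
opening: 0.0006
grasp_force: 3.2
```

```bash
python3 w.py
```

```text
t 11.8 tip plate mm [ 0.6  -3.44 30.  ] F plate [ 1.1  -1.22  7.1 ] open 0.6 q [-0.22  0.36 -0.02  2.36  1.97  0.2  -0.72]
```

>>> arm_command([
  {"hand": 1,"dx": 0,"dy": 0,"dz": -0.03,"rx": 0,"ry": 0,"rz": 0},
  {"hand": 1,"dx": 0,"dy": 0,"dz": -0.12,"rx": 0,"ry": 0,"rz": 0},
  {"hand": 1,"dx": 0,"dy": 0,"dz": -0.22,"rx": 0,"ry": 0,"rz": 0},
  {"hand": 1,"dx": 0.05,"dy": 0,"dz": -0.3,"rx": 0,"ry": 0,"rz": 0},
  {"hand": 1,"dx": 0.1,"dy": 0,"dz": -0.4,"rx": 0,"ry": 0,"rz": 0},
])

```text
t: 12.3
ee_pos: [0.4878, 0.0188, 0.1622]
tool_rot: [0.258, 0.064, 0.964, -0.018]
ft_force: [0.3, -0.9, 1.1]
opening: 0.0004
grasp_force: 0.0
```

>>> arm_command([
  {"hand": 1,"dx": 0,"dy": 0,"dz": 0,"rx": 0,"ry": 0,"rz": 0},
  {"hand": 1,"dx": 0,"dy": 0,"dz": 0,"rx": 0,"ry": 0,"rz": 0},
  {"hand": 1,"dx": 0,"dy": 0,"dz": 0,"rx": 0,"ry": 0,"rz": 0},
  {"hand": 1,"dx": 0,"dy": 0,"dz": 0,"rx": 0,"ry": 0,"rz": 0},
])

```text
t: 12.7
ee_pos: [0.4889, 0.018, 0.1616]
tool_rot: [0.259, 0.064, 0.964, -0.019]
ft_force: [-0.4, -0.2, -0.6]
opening: 0.0005
grasp_force: 0.0
```

```bash
python3 w.py; python3 -c "
from workcell import manip
print(manip.close_job())"
```

```text
t 12.7 tip plate mm [-19.34  -3.61 109.23] F plate [-0.6  -0.2  -0.35] open 0.5 q [-0.48  0.15  0.21  2.44  1.19  0.19  0.01]
the job is handed in; nothing more can be done
None
```

The job is handed in: at about 6 N the leaf read about 12 mm as found and about 4.6 mm (in the green) after I slid the bridge about 23 mm; it was then released and left free with the bridge at that setting, but the hand-in returned no verdict.

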